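# Lay the pipette in its sloped cradle and shut the keeper bar

## Task

Put the pipette that lies on the worktop away in the low sloped cradle: nose down the slope in the narrow V-notch, handle in the wide saddle with its finger hook just beyond the saddle, lying on the same flank as now. Lower it gently, do not drop it, and once it lies in both supports and you have let go, swing the raised keeper bar fully down across the nose. Leave the bottles, the marker and the tube rack where they are.

Things in the scene. Friction and masses are not known exactly. Their poses are not given: they have to be found in the camera images.
- pipette: pipette with black handle and pale nose, 274 mm long, 92 g, lying on its flank. Frame: y along the barrel (nose tip y = -137 mm, handle end +112), z up (underside 0, top 25 mm). Barrel centre line x = 12.6, z = 12.8. Handle y = -15..112, 27 mm wide in x at y = 30; round nose y = -137..-52, 13.6 mm thick; finger hook at y = 96..112 out to x = -34. Centre of mass y = 34
- pipette_grip (a point): good place to grip the pipette across x: the middle of its handle, at (12.6, 30, 12.8) mm in the pipette's frame, axes as the pipette's
- pipette_nose (a point): point on the centre line of the nose at (12.6, -130, 12.8) mm in the pipette's frame, 7 mm from its tip
- cradle: fixed white and grey plastic cradle, base 80 x 230 x 10 mm; origin on the worktop under the seat, z up, low (nose) end to -y. Two supports with open air between: V-notch at y = -123 mm (12 mm thick along y, 90 degree V, 40 mm wide mouth, 20 mm deep) and higher flat saddle at y = +44 mm (14 mm thick, 44 mm wide between lips 14 mm high). Top of lips 94 mm over the worktop
- cradle_seat (a point): where point pipette_grip is when the pipette is properly seated, 80.5 mm above the worktop; its axes are those that the pipette's frame then has: y up along the slope (0.21 rad over level, nose to -y), z out of the slope. Both supports are clear of it by 38 mm or more along y.
- cradle_notch (a point): bottom of the V-notch, 45 mm above the worktop; 125 mm down the slope from cradle_seat
- keeper (a joint): hinge angle of the aluminium keeper bar over the V-notch: 0 = shut across the notch (at its stop), 1.57 = standing up square to the slope, limit 1.95 = leaning outward. It starts at 1.45 to 1.85 and stays where it is left (turning it takes about 0.03 N m).
- keeper_hinge (a point): point on the keeper's hinge axis, at the cradle's -x side of the notch, 68 mm over the worktop. The axis runs along the y of cradle_seat; shut, the bar runs from here along the cradle's +x.
- keeper_tip (a point): centre of the round tab (16 mm diameter, 6 mm thick) at the free end of the keeper bar, 62 mm from the hinge; the bar is 12 mm wide and 6 mm thick, this point is mid-thickness. Shut, the tab stands out past the notch's far upright and can be pressed from above.
- squeeze_bottle: white squeeze bottle, 43 mm diameter, 125 mm high, origin under its centre: leave it
- wash_bottle: blue bottle, 51 mm diameter, 105 mm high, origin under its centre: leave it
- marker: marker pen lying down, 134 mm long along its y, 13 mm thick: leave it
- tube_rack: green tube rack 50 x 85 x 55 mm, origin under its centre: leave it
Not all that is in view belongs to the job. What is shaped like the cradle but turquoise is not meant.

How it is judged:
On the way:
1. the pipette lies in both supports, released, with the keeper bar still open (x of pipette_grip in the frame of cradle_seat between -0.008 and 0.008 m and y of pipette_grip in the frame of cradle_seat between -0.025 and 0.025 m and z of pipette_grip in the frame of cradle_seat between -0.006 and 0.006 m and angle between the y axis of pipette and the y axis of cradle_seat, either way round below 0.08 rad and angle between the z axis of pipette and the z axis of cradle_seat, either way round below 0.2 rad and distance between pipette_nose and cradle_notch below 0.065 m and contact force between the fingers and pipette below 0.05 N and value of joint keeper above 0.6 rad), for 0.2 s.
At the end, for the whole second after the job is handed in: The pipette rests in the cradle, nose in the V-notch and handle in the saddle: its grip point within 8 mm across, 25 mm along and 6 mm in height of the seat, aligned within 0.08 rad, same flank down, at rest; the keeper bar is shut to within 0.1 rad (x of pipette_grip in the frame of cradle_seat between -0.008 and 0.008 m and y of pipette_grip in the frame of cradle_seat between -0.025 and 0.025 m and z of pipette_grip in the frame of cradle_seat between -0.006 and 0.006 m and angle between the y axis of pipette and the y axis of cradle_seat, either way round below 0.08 rad and angle between the z axis of pipette and the z axis of cradle_seat, either way round below 0.2 rad and distance between pipette_nose and cradle_notch below 0.065 m and value of joint keeper below 0.1 rad and linear speed of pipette below 0.02 m/s); the robot touches nothing.
It fails at once if the pipette is dropped (moves faster than 0.45 m/s, as after a 1 cm fall, while no finger touches it) (contact force between the fingers and pipette below 0.05 N and linear speed of pipette above 0.45 m/s).
It fails at once if the white squeeze bottle is moved more than 3 cm (distance of squeeze_bottle from where it was at the start of the episode above 0.03 m).
It fails at once if the blue wash bottle is moved more than 3 cm (distance of wash_bottle from where it was at the start of the episode above 0.03 m).
It fails at once if the marker pen is moved more than 3 cm (distance of marker from where it was at the start of the episode above 0.03 m).
It fails at once if the green tube rack is moved more than 3 cm (distance of tube_rack from where it was at the start of the episode above 0.03 m).
It also fails if it takes over 54 s, if anything falls off the work surface, if the arm or the gripper's body presses on something with over 40 N, if the wrist force passes 120 N, or if a joint passes its speed limit or range.

## Robot

A 7-joint arm with a two-finger parallel gripper is mounted at the origin on a cart in front of the work surface, level with it; the furniture and walls round the work are solid. World frame = base frame: x ahead of the robot, y to its left, z up, the work surface at z = 0. Lengths are in m, angles in rad, forces in N, time in s.
With the tool pointing down it reaches from about 0.425 to 0.875 m from the base axis. Payload 4.7 kg.
Tool frame: the origin (TCP) lies between the finger pads; the fingertips stand 19 mm ahead of it and the grasp point (between the pads) is the TCP (ctrl.tip_extent is the distance from the TCP to the fingertips, in m); z points along the fingers, y is the line along which they close (so a half turn about z gives the same grasp; the last joint's range is limited). The gripper opens to 87 mm and grips with 3 to 60 N. Pads are 19 mm wide; open, the fingers measure 117 mm over their backs; the gripper's body (75 mm by 190 mm) begins 51 mm behind the grasp point.
Start: joints at [1.341, 0.321, -0.07, 1.45, 0.023, 1.371, -0.057], TCP at [0.157, -0.631, 0.242] pointing down, gripper open.
Joint ranges: [-2.86, 2.86], [-0.3, 2.09], [-1.38, 1.24], [0.06, 2.45], [-1.56, 4.7], [0.09, 2.05], [-2.69, 2.69]. Speed limits (rad/s): [2.57, 2.57, 3.14, 3.14, 3.14, 3.14, 3.14].

## Interface

Orientations are given as a rotation vector (axis times angle).
In Python, from bench import ctrl gives the robot as it stands.
- The arm moves only by the shell command python3 -m crank 'ROWS' [OPENING] [FORCE]. ROWS is JSON, a list of rows, each an object of numbers: "tx", "ty", "tz": the shift along the tool's x, y, z in mm; "turn": the turn about the tool's z in units of 5 degrees (1.0 is 5 degrees). In form: [{"tx": .., "ty": .., "tz": .., "turn": ..}, ...]. A call has 1 to 5 rows; each row is the pose to reach, as a shift and turn from the pose commanded when the call began, along the tool's axes at that moment; what a row does not reach only later rows make up. A row lasts 1/8 s, in which the tool goes at most 62.5 mm and 10.7 degrees, less where a joint would pass 70% of its speed; a pose out of reach is approached as far as the arm can. A call with a gripper value outside its range is refused whole. OPENING is the finger opening in mm, from 0 to 87, set as the call begins (- or left out, the last holds). The fingers move at their own pace and stop on an object; FORCE is the grip in N (left out, the last holds). Time passes only in rows, so rows that repeat a pose let the fingers close. It gives the time, the measured TCP pose, the force, the opening and the grip force at its end, in the units of the state.
- ctrl.get_state(): the state, without advancing time (a new reading comes with each control period).
- ctrl.get_image(name): name is "scene" or "top" or "wrist"; returns (picture, depth): 420x560x3 uint8, red, green, blue; 420x560 float32, m along the optical axis (not along the pixel's ray), 0 where there is no reading.
- ctrl.camera_model(name): a dict with "intrinsics" (3x3 intrinsics, pixels), "dist_coeffs" ([k1, k2, p1, p2, k3] as OpenCV has them; the pictures are not rectified), "origin" and "orientation" of the camera in the world. Camera axes: x right, y down, z forward; pixel columns grow to the right and rows downward; lengths in m; the calibration is good to about 2 mm. A picture is of the moment at which its call begins: read the wrist's pose just before it. camera_model takes no time and is no camera call; for the wrist camera it gives the pose at the moment of the call.
- ctrl.close_job(): hands the job in; it is judged then, once.
Trained networks look in the newest picture that a camera, given by its name, has taken for a name from the list of things; names that differ only in an ending like _2 or _b are one class to them, and where a whole thing is asked for, a point or a joint stands for the part that bears it (a point fixed in the world has none). Each returns a list of dicts, best first, with "confidence" (0 to 1); they miss things now and then, are a little off and sometimes report something else, mostly with a low value. They report only what shows in the picture. A call takes as long as a camera call. They do not tell look-alikes from the thing itself.
- ctrl.recognise(camera, query): "xyz" ([x, y, z] in m, in world coordinates, good to about 4 mm: the middle of the surface that is visible of it).
- ctrl.mark_of(camera, query): "xyz" ([x, y, z] in m, in world coordinates, good to about 4 mm: a listed point, or the origin of a listed thing).
The state is a dict: "time": time; "joint_positions": joint angles; "qd": joint speeds; "joint_torque": joint torques, N m; "position": TCP position; "tool_rot": TCP orientation; "ft_force": force on the tool from outside, world axes, zero at the start; "torque": the same for the moment, N m; "grip_width": opening from 0.0 (shut) to 1.0 (fully open); "grip_force": force on a finger pad.
Only numpy, scipy, OpenCV 4.12 (cv2) and the standard library are available. Lean on these libraries where they do the work, as an engineer would, in place of code of your own. Each camera call takes 0.05 s, during which the arm holds its last target. There are 200 camera calls.

## Working session

There is one attempt and no reset: what is moved stays moved. The work goes in short steps, Python scripts to look and compute and a shell command to move; the robot and the scene stay as the last step left them, time stands still between calls to the robot, and variables do not carry over. Pictures are saved under pics/ and viewed, at most 10 in all, crops included, and the job is handed in when it is done.

```bash
mkdir -p pics; cat > h.py <<'E'
import numpy as np,cv2
from bench import ctrl
from scipy.spatial.transform import Rotation as R
def snap(c,n=None):
    m=ctrl.camera_model(c); im,d=ctrl.get_image(c)
    if n: cv2.imwrite('pics/'+n,im[:,:,::-1])
    return m,im,d
def rot(o):
    o=np.array(o,float)
    return o if o.shape==(3,3) else R.from_rotvec(o).as_matrix()
def cloud(m,d):
    v,u=np.nonzero(d>0); K=np.array(m['intrinsics']).reshape(3,3)
    p=cv2.undistortPoints(np.stack([u,v],1).astype(np.float64)[:,None],K,np.array(m['dist_coeffs']))[:,0]
    z=d[v,u]; P=np.c_[p*z[:,None],z]
    W=np.full(d.shape+(3,),np.nan); W[v,u]=P@rot(m['orientation']).T+np.array(m['origin']); return W
E
python3 - <<'E'
from h import *
s=ctrl.get_state();print(s['position'],s['tool_rot'],s['time'],s['ft_force'])
for c in ('top','scene'):
    m,im,d=snap(c,c+'0.png'); print(c,m['origin'],m['orientation'])
    np.savez(c+'0',im=im,W=cloud(m,d))
    for q in ['pipette_grip','pipette_nose','cradle','cradle_seat','cradle_notch','keeper_hinge','keeper_tip','marker','squeeze_bottle','wash_bottle','tube_rack']:
        print(q,[(np.round(r['xyz'],3).tolist(),round(r['confidence'],2)) for r in ctrl.mark_of(c,q)][:3])
print(ctrl.get_state()['time'])
E
```

```text
[ 0.1567267  -0.63030832  0.24048187] [-3.11646605e+00 -3.81823340e-01  5.13287719e-04] 0.0 [-0.20094051  0.4504842   0.23320226]
top [ 0.29573042 -0.14871589  1.13853027] [-2.12697399  2.10379253 -0.21269833]
pipette_grip [([0.514, -0.366, 0.014], 0.98)]
pipette_nose [([0.355, -0.335, 0.011], 0.59)]
cradle [([0.575, -0.053, 0.001], 0.6)]
cradle_seat [([0.574, -0.052, 0.082], 0.76), ([0.507, -0.562, 0.078], 0.64)]
cradle_notch [([0.451, -0.046, 0.045], 0.76), ([0.393, -0.579, 0.043], 0.61)]
keeper_hinge [([0.378, -0.553, 0.066], 0.57)]
keeper_tip []
marker [([0.424, 0.242, 0.002], 0.58), ([0.682, 0.143, 0.002], 0.28)]
squeeze_bottle [([0.708, -0.257, -0.001], 0.66)]
wash_bottle [([0.39, 0.148, 0.001], 0.91), ([0.454, -0.047, 0.048], 0.63)]
tube_rack [([0.68, 0.143, 0.002], 0.63)]
scene [-0.11253539  0.72563922  0.61716069] [-0.74419247  2.31755602 -1.4042846 ]
pipette_grip [([0.513, -0.365, 0.015], 0.92)]
pipette_nose [([0.358, -0.33, 0.014], 0.92)]
cradle [([0.513, -0.562, 0.005], 0.9), ([0.569, -0.051, -0.0], 0.62)]
cradle_seat [([0.569, -0.05, 0.083], 0.68), ([0.508, -0.559, 0.081], 0.66), ([0.446, -0.023, 0.068], 0.31)]
cradle_notch [([0.389, -0.575, 0.044], 0.7), ([0.449, -0.046, 0.047], 0.59)]
keeper_hinge [([0.448, -0.021, 0.069], 0.68), ([0.381, -0.55, 0.066], 0.55), ([0.51, -0.362, 0.013], 0.39)]
keeper_tip [([0.433, -0.022, 0.132], 0.49), ([0.388, -0.613, 0.068], 0.46)]
marker [([0.449, -0.044, 0.049], 0.74), ([0.421, 0.241, 0.003], 0.68)]
squeeze_bottle [([0.707, -0.257, -0.001], 0.59)]
wash_bottle [([0.391, 0.152, 0.001], 0.6)]
tube_rack [([0.677, 0.145, -0.001], 0.97)]
1.2
```

View pics/top0.png

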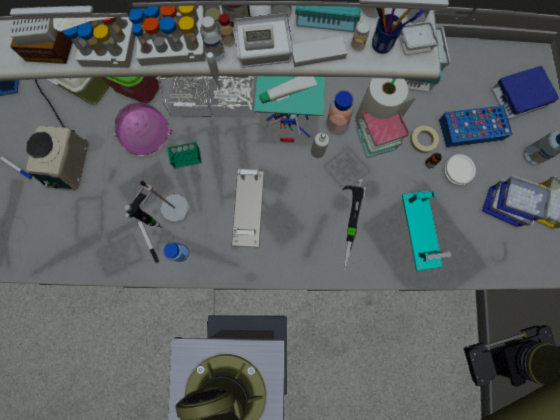

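View pics/scene0.png

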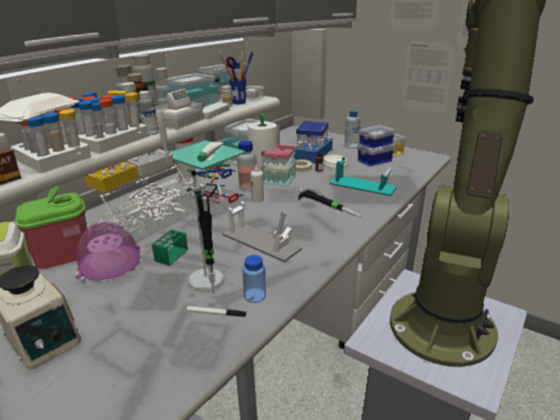

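The top view shows the white cradle at about (248,208) with its keeper end at the bottom. The pipette is at (353,220) with its nose down in the picture, and the turquoise look-alike is at (422,230). The scene view confirms the keeper stands up at about (280,225), and the hook lies on the cradle-left side, which matches the seat.

```bash
cat >> h.py <<'E'
def plan(x,y,z,yaw=None):
    s=ctrl.get_state(); p=np.array(s['position']); M=R.from_rotvec(s['tool_rot']).as_matrix()
    t=M.T@(np.array([x,y,z])-p)*1e3
    cy=np.arctan2(M[1,0],M[0,0]); 
    print('at',p.round(4),'yaw',round(cy,3),'tilt',M[:,2].round(3),'t',round(s['time'],2),'F',np.round(s['ft_force'],1),'w',round(s['grip_width']*87,1),'gf',round(s['grip_force'],1))
    print('  tx,ty,tz',t.round(1),'turn',None if yaw is None else round(-np.degrees((yaw-cy))/5,2))
E
python3 - <<'E'
from h import *
plan(0.50,-0.36,0.24,-0.207)
E
```

```text
at [ 0.1568 -0.6308  0.2416] yaw 0.244 tilt [-0. -0. -1.] t 1.2 F [-0.4 -0.3  0.3] w 87.3 gf 0.0
  tx,ty,tz [ 398.4 -180.     1.6] turn 5.16
```

```bash
python3 -m crank '[{"tx":50,"ty":-22},{"tx":105,"ty":-47},{"tx":160,"ty":-72,"turn":1},{"tx":215,"ty":-97,"turn":2.5},{"tx":265,"ty":-120,"turn":4}]'; python3 - <<'E'
from h import *
plan(0.50,-0.36,0.24,-0.207)
E
```

```text
at [ 0.1568 -0.6308  0.2416] yaw 0.244 tilt [-0. -0. -1.] t 1.2 F [-0.4 -0.3  0.3] w 87.3 gf 0.0
  tx,ty,tz [ 398.4 -180.     1.6] turn 5.16$[0]: bad value
```

```bash
python3 -m crank '[{"tx":50,"ty":-22,"tz":0,"turn":0},{"tx":105,"ty":-47,"tz":0,"turn":0},{"tx":160,"ty":-72,"tz":0,"turn":1},{"tx":215,"ty":-97,"tz":0,"turn":2.5},{"tx":265,"ty":-120,"tz":0,"turn":4}]'; python3 - <<'E'
from h import *
plan(0.50,-0.36,0.24,-0.207)
E
```

```text
time: 1.82
position: [0.3868, -0.4487, 0.2419]
tool_rot: [3.136, -0.171, 0.001]
ft_force: [0.6, -0.6, 0.2]
grip_width: 0.997
grip_force: 0.0
at [ 0.3868 -0.4487  0.2419] yaw -0.109 tilt [ 0.001 -0.001 -1.   ] t 1.82 F [ 0.6 -0.6  0.2] w 86.7 gf 0.0
  tx,ty,tz [ 102.9 -100.5    1.9] turn 1.13
```

```bash
python3 -m crank '[{"tx":40,"ty":-38,"tz":0,"turn":0.4},{"tx":80,"ty":-76,"tz":0,"turn":0.9},{"tx":103,"ty":-98,"tz":0,"turn":1.1},{"tx":103,"ty":-98,"tz":0,"turn":1.1}]'; python3 - <<'E'
from h import *
m,im,d=snap('wrist','w1.png'); W=cloud(m,d); np.savez('w1',W=W,im=im)
for q in ['pipette_grip','pipette_nose']: print(q,[(np.round(r['xyz'],4).tolist(),round(r['confidence'],2)) for r in ctrl.mark_of('wrist',q)][:2])
z=W[...,2]; ok=(z>0.006)&(z<0.05)&(W[...,0]>0.33)&(W[...,0]<0.64)&(W[...,1]>-0.45)&(W[...,1]<-0.28)
P=W[ok]; print(len(P), np.nanmedian(W[...,2]))
a=np.array([np.cos(-.2),np.sin(-.2)]);n=np.array([-a[1],a[0]])
s=P[:,:2]@a;t=P[:,:2]@n
for s0 in np.arange(s.min(),s.max(),.015):
    k=(s>=s0)&(s<s0+.015)
    if k.sum()>5: c=a*(s0+.0075);print(round(s0,3),k.sum(),'mid',(c+n*(np.percentile(t[k],2)+np.percentile(t[k],98))/2).round(4),'w',round(np.ptp(np.percentile(t[k],[2,98])),4),'zmax',round(np.percentile(P[k,2],95),4))
plan(0.513,-.3655,.24,-.2)
E
```

```text
time: 2.33
position: [0.5005, -0.3604, 0.2416]
tool_rot: [-3.125, 0.306, -0.002]
ft_force: [0.1, 0.3, 0.3]
grip_width: 0.996
grip_force: 0.0
pipette_grip [([0.5146, -0.3605, 0.0102], 0.87)]
pipette_nose []
4325 0.002214702241699479
0.446 94 mid [ 0.3938 -0.339 ] w 0.0124 zmax 0.019
0.461 132 mid [ 0.4084 -0.3425] w 0.0135 zmax 0.0189
0.476 129 mid [ 0.4229 -0.3464] w 0.014 zmax 0.0188
0.491 195 mid [ 0.4377 -0.3489] w 0.0216 zmax 0.0227
0.506 237 mid [ 0.4525 -0.3513] w 0.025 zmax 0.0244
0.521 281 mid [ 0.4671 -0.3547] w 0.0259 zmax 0.0248
0.536 272 mid [ 0.482  -0.3568] w 0.0239 zmax 0.0254
0.551 272 mid [ 0.4968 -0.3593] w 0.0229 zmax 0.026
0.566 285 mid [ 0.5114 -0.3628] w 0.0238 zmax 0.0259
0.581 298 mid [ 0.5261 -0.3657] w 0.0235 zmax 0.0269
0.596 325 mid [ 0.5407 -0.3691] w 0.0243 zmax 0.0269
0.611 354 mid [ 0.5556 -0.3714] w 0.0272 zmax 0.0267
0.626 480 mid [ 0.5701 -0.3751] w 0.035 zmax 0.0267
0.641 721 mid [ 0.5875 -0.3648] w 0.0626 zmax 0.0267
0.656 115 mid [ 0.5983 -0.3869] w 0.025 zmax 0.0199
0.671 135 mid [ 0.6144 -0.383 ] w 0.0137 zmax 0.0223
at [ 0.4966 -0.3651  0.2415] yaw -0.203 tilt [-0.001 -0.001 -1.   ] t 2.48 F [-0.9 -0.1 -0.2] w 87.1 gf 0.0
  tx,ty,tz [16.1 -2.9  1.5] turn -0.03
```

View pics/w1.png

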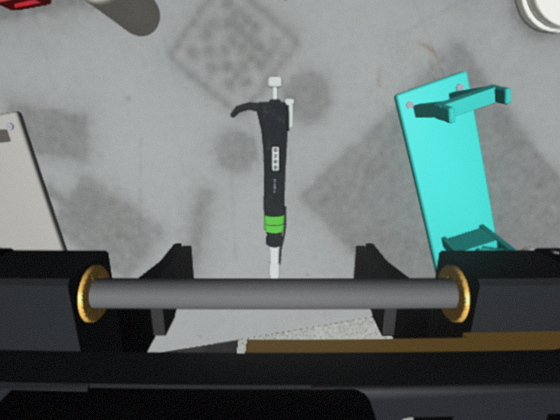

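The wrist picture shows the pipette running from its nose at (275,270) to its hook at (240,108) along x≈275, with the turquoise decoy on the right. The fitted axis has a yaw of −0.196 with the grip point at about (0.513, −0.363). The widths and heights match the given sizes.

```bash
python3 - <<'E'
from h import *
plan(0.513,-.363,.10,-.196)
E
python3 -m crank '[{"tx":8,"ty":-1,"tz":30,"turn":0},{"tx":14,"ty":-3,"tz":80,"turn":-0.1},{"tx":16,"ty":-5,"tz":130,"turn":-0.1},{"tx":16,"ty":-5,"tz":141,"turn":-0.1},{"tx":16,"ty":-5,"tz":141,"turn":-0.1}]' 70; python3 - <<'E'
from h import *
plan(0.513,-.363,.021,-.196)
W=cloud(*snap('wrist','w2.png')[::2])
plan(0.513,-.363,.021,-.196)
P=W[(W[...,2]>.012)&(W[...,2]<.035)&(abs(W[...,0]-.54)<.09)&(abs(W[...,1]+.37)<.05)]
a=np.array([np.cos(-.196),np.sin(-.196)]);n=np.array([-a[1],a[0]]);g=np.array([.513,-.363])
s=(P[:,:2]-g)@a;t=(P[:,:2]-g)@n
for s0 in np.arange(-.03,.1,.015):
    k=(s>=s0)&(s<s0+.015)
    if k.sum()>5: print(round(s0+.0075,4),k.sum(),np.percentile(t[k],[2,98]).round(4),np.percentile(P[k,2],95).round(4))
E
```

```text
at [ 0.4966 -0.3651  0.2415] yaw -0.203 tilt [-0.001 -0.001 -1.   ] t 2.48 F [-0.9 -0.1 -0.2] w 87.1 gf 0.0
  tx,ty,tz [ 15.7  -5.5 141.4] turn -0.08
time: 3.1
position: [0.5137, -0.3633, 0.101]
tool_rot: [3.126, -0.305, -0.001]
ft_force: [0.2, -0.1, 0.9]
grip_width: 0.807
grip_force: 0.0
at [ 0.5137 -0.3633  0.101 ] yaw -0.194 tilt [-0. -0. -1.] t 3.1 F [ 0.2 -0.1  0.9] w 70.2 gf 0.0
  tx,ty,tz [-0.7 -0.2 80. ] turn 0.02
at [ 0.5148 -0.3636  0.1024] yaw -0.194 tilt [ 0.002 -0.002 -1.   ] t 3.15 F [ 0.8  0.  -0.1] w 70.4 gf 0.0
  tx,ty,tz [-2.1 -0.4 81.4] turn 0.02
-0.0225 599 [-0.0112  0.0119] 0.0259
-0.0075 621 [-0.011   0.0118] 0.0259
0.0075 669 [-0.0115  0.0116] 0.0266
0.0225 748 [-0.012   0.0121] 0.0269
0.0375 830 [-0.0129  0.0127] 0.0266
0.0525 1020 [-0.0173  0.0145] 0.0267
0.0675 1592 [-0.018   0.0449] 0.0267
0.0825 942 [-0.0189  0.0377] 0.0258
0.0975 437 [-0.007   0.0068] 0.0221
```

```bash
python3 -m crank '[{"tx":-1,"ty":0,"tz":25,"turn":0},{"tx":-1,"ty":0,"tz":55,"turn":0},{"tx":-1,"ty":0,"tz":74,"turn":0},{"tx":-1,"ty":0,"tz":79,"turn":0},{"tx":-1,"ty":0,"tz":79,"turn":0}]' 50 10 && python3 -m crank '[{"tx":0,"ty":0,"tz":0,"turn":0},{"tx":0,"ty":0,"tz":0,"turn":0},{"tx":0,"ty":0,"tz":0,"turn":0},{"tx":0,"ty":0,"tz":0,"turn":0},{"tx":0,"ty":0,"tz":0,"turn":0}]' 0 10
```

```text
time: 3.78
position: [0.5141, -0.3623, 0.0225]
tool_rot: [3.126, -0.302, 0.002]
ft_force: [0.9, -0.3, -0.9]
grip_width: 0.58
grip_force: 0.0
time: 4.4
position: [0.5137, -0.3621, 0.022]
tool_rot: [3.127, -0.302, 0.001]
ft_force: [-1.0, -0.0, 2.7]
grip_width: 0.321
grip_force: 10.0
```

```bash
python3 -m crank '[{"tx":0,"ty":0,"tz":-10,"turn":0},{"tx":0,"ty":0,"tz":-45,"turn":0},{"tx":0,"ty":0,"tz":-90,"turn":0},{"tx":0,"ty":0,"tz":-140,"turn":0},{"tx":0,"ty":0,"tz":-190,"turn":0}]' && python3 -m crank '[{"tx":0,"ty":0,"tz":-30,"turn":0},{"tx":-25,"ty":-25,"tz":-40,"turn":0},{"tx":-50,"ty":-65,"tz":-40,"turn":0},{"tx":-75,"ty":-110,"tz":-40,"turn":-0.5},{"tx":-95,"ty":-155,"tz":-40,"turn":-1}]'; python3 - <<'E'
from h import *
plan(.45,-.17,.25,-.04)
E
```

```text
time: 5.03
position: [0.5131, -0.3615, 0.2132]
tool_rot: [-3.127, 0.302, 0.001]
ft_force: [0.8, -0.6, -0.5]
grip_width: 0.315
grip_force: 10.0
time: 5.65
position: [0.4489, -0.1898, 0.2517]
tool_rot: [3.137, -0.163, -0.0]
ft_force: [0.2, 0.5, -0.4]
grip_width: 0.314
grip_force: 10.0
at [ 0.4489 -0.1898  0.2517] yaw -0.104 tilt [-0. -0. -1.] t 5.65 F [ 0.2  0.5 -0.4] w 27.4 gf 10.0
  tx,ty,tz [ -1.  -19.8   1.7] turn -0.73
```

```bash
python3 -m crank '[{"tx":0,"ty":0,"tz":0,"turn":-0.7},{"tx":0,"ty":0,"tz":0,"turn":-0.7}]'; python3 - <<'E'
from h import *
m,im,d=snap('wrist','w3.png'); W=cloud(m,d); np.savez('w3',W=W,im=im)
for c in ('wrist','top','scene'):
  if c!='wrist': snap(c)
  for q in ['cradle_seat','cradle_notch','keeper_hinge','keeper_tip','pipette_grip','pipette_nose']: print(c,q,[(np.round(r['xyz'],4).tolist(),round(r['confidence'],2)) for r in ctrl.mark_of(c,q)][:3])
plan(.57,-.05,.25,-.04)
E
```

```text
time: 5.9
position: [0.4497, -0.1911, 0.2519]
tool_rot: [3.14, -0.069, 0.0]
ft_force: [0.4, -0.6, -1.7]
grip_width: 0.315
grip_force: 10.0
wrist cradle_seat [([0.5674, -0.0532, 0.0814], 0.84)]
wrist cradle_notch [([0.4456, -0.0478, 0.0477], 0.98)]
wrist keeper_hinge [([0.4467, -0.0209, 0.0723], 0.7), ([0.4319, -0.029, 0.1304], 0.48)]
wrist keeper_tip [([0.433, -0.0258, 0.1278], 0.55), ([0.4194, -0.1721, 0.2324], 0.35)]
wrist pipette_grip [([0.4492, -0.1943, 0.2417], 0.57)]
wrist pipette_nose [([0.4308, -0.0276, 0.1292], 0.38)]
top cradle_seat [([0.5085, -0.5618, 0.0775], 0.74), ([0.7064, -0.2571, -0.0024], 0.62), ([0.5692, -0.0543, 0.0813], 0.61)]
top cradle_notch [([0.452, -0.0475, 0.048], 0.69), ([0.3938, -0.5757, 0.0444], 0.55)]
top keeper_hinge [([0.3783, -0.5548, 0.0634], 0.64)]
top keeper_tip []
top pipette_grip []
top pipette_nose []
scene cradle_seat [([0.5106, -0.5581, 0.0831], 0.78), ([0.5693, -0.0537, 0.082], 0.59)]
scene cradle_notch [([0.4487, -0.0479, 0.0463], 0.89), ([0.389, -0.5731, 0.0469], 0.61)]
scene keeper_hinge [([0.4481, -0.0231, 0.0687], 0.6), ([0.3804, -0.5541, 0.0665], 0.49)]
scene keeper_tip [([0.4337, -0.0232, 0.1315], 0.59), ([0.3863, -0.6135, 0.0679], 0.46), ([0.4477, -0.1904, 0.2431], 0.16)]
scene pipette_grip [([0.4494, -0.192, 0.2444], 0.83)]
scene pipette_nose [([0.2893, -0.1858, 0.2397], 0.95)]
at [ 0.4499 -0.1915  0.2515] yaw -0.044 tilt [-0. -0. -1.] t 6.95 F [ 0.4 -0.3 -0.6] w 27.5 gf 10.0
  tx,ty,tz [ 113.8 -146.6    1.5] turn -0.05
```

View pics/w3.png

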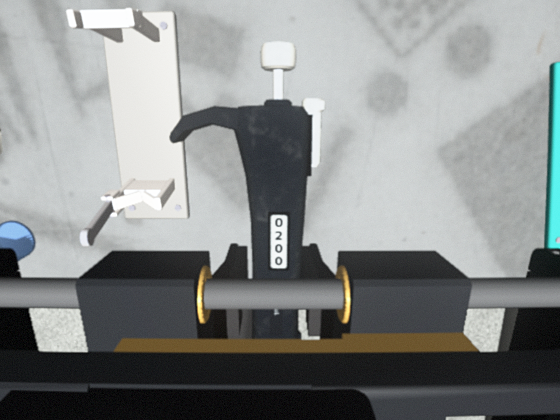

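The wrist picture shows the pipette held level along the tool. The white cradle is on the left, from (155,15) to (150,215), with its saddle at (105,18), its notch at (140,195) and the keeper tab at (87,237).

```bash
python3 - <<'E'
from h import *
W=np.load('w3.npz')['W'];P=W[np.isfinite(W[...,2])]
P=P[(P[:,0]>.4)&(P[:,0]<.7)&(abs(P[:,1]+.05)<.07)]
B=P[(P[:,2]>.006)&(P[:,2]<.015)]; r=cv2.minAreaRect((B[:,:2]*1000).astype(np.float32)); print('base',len(B),r)
T=np.load('top0.npz')['W'];T=T[np.isfinite(T[...,2])];B=T[(T[:,2]>.006)&(T[:,2]<.105)&(T[:,0]>.4)&(T[:,0]<.72)&(abs(T[:,1]+.05)<.07)];print('top',len(B),cv2.minAreaRect((B[B[:,2]<.016][:,:2]*1000).astype(np.float32)))
# right edge (‑y) of base per x
Bw=P[(P[:,2]>.006)&(P[:,2]<.015)]
e=[(x,Bw[abs(Bw[:,0]-x)<.004][:,1].min()) for x in np.arange(.47,.66,.01) if (abs(Bw[:,0]-x)<.004).sum()>3]
e=np.array(e);f=np.polyfit(e[:,0],e[:,1],1);print('edge',f,np.ptp(e[:,1]-np.polyval(f,e[:,0])),'y at .569',np.polyval(f,.569))
S=P[(P[:,2]>.058)&(P[:,0]>.55)]
print('saddle',len(S),S.min(0).round(4),S.max(0).round(4))
for z0 in np.arange(.06,.104,.006):
    k=S[(S[:,2]>=z0)&(S[:,2]<z0+.006)]
    if len(k)>3: print(round(z0,3),len(k),k.min(0).round(4),k.max(0).round(4))
N=P[(P[:,2]>.035)&(P[:,0]<.52)];print('notch');
for z0 in np.arange(.036,.14,.008):
    k=N[(N[:,2]>=z0)&(N[:,2]<z0+.008)]
    if len(k)>3: print(round(z0,3),len(k),k.min(0).round(4),k.max(0).round(4))
E
```

```text
base 11810 ((528.1258544921875, -49.992374420166016), (81.12830352783203, 229.1447296142578), 87.90032958984375)
top 2093 ((561.0787963867188, -49.54894256591797), (137.2610626220703, 315.5268249511719), 89.91648864746094)
edge [-0.06110147 -0.05560756] 0.015637111190057854 y at .569 -0.09037429500454722
saddle 1445 [ 0.6067 -0.0811  0.0581] [ 0.6248 -0.0236  0.0947]
0.06 39 [ 0.6105 -0.0767  0.0601] [ 0.6147 -0.0292  0.066 ]
0.066 44 [ 0.6102 -0.0811  0.066 ] [ 0.6244 -0.0296  0.0719]
0.072 317 [ 0.6088 -0.0807  0.0721] [ 0.6248 -0.028   0.078 ]
0.078 654 [ 0.6079 -0.0809  0.078 ] [ 0.6248 -0.0269  0.084 ]
0.084 130 [ 0.6067 -0.0806  0.084 ] [ 0.6236 -0.0236  0.09  ]
0.09 247 [ 0.6072 -0.0807  0.09  ] [ 0.6217 -0.0236  0.0947]
notch
0.036 257 [ 0.4446 -0.0733  0.036 ] [ 0.4606 -0.0211  0.044 ]
0.044 205 [ 0.4419 -0.0734  0.044 ] [ 0.4588 -0.0227  0.052 ]
0.052 272 [ 0.4383 -0.073   0.052 ] [ 0.4614 -0.0169  0.06  ]
0.06 364 [ 0.4345 -0.0727  0.06  ] [ 0.4605 -0.016   0.068 ]
0.068 143 [ 0.4349 -0.0272  0.0682] [ 0.459  -0.015   0.0759]
0.076 58 [ 0.4387 -0.0258  0.0761] [ 0.4511 -0.0193  0.0839]
0.084 60 [ 0.4361 -0.0265  0.0844] [ 0.4493 -0.0202  0.092 ]
0.092 62 [ 0.4347 -0.0273  0.092 ] [ 0.4475 -0.0208  0.1   ]
0.1 70 [ 0.4334 -0.028   0.1   ] [ 0.4464 -0.0219  0.1079]
0.108 71 [ 0.4308 -0.0291  0.108 ] [ 0.4439 -0.0227  0.1158]
0.116 76 [ 0.4294 -0.0301  0.116 ] [ 0.4425 -0.0236  0.1239]
0.124 91 [ 0.4257 -0.0307  0.1242] [ 0.4411 -0.0249  0.1319]
0.132 122 [ 0.4263 -0.0317  0.132 ] [ 0.4404 -0.025   0.138 ]
```

```bash
python3 -m crank '[{"tx":28,"ty":-34,"tz":0,"turn":0},{"tx":60,"ty":-74,"tz":0,"turn":0},{"tx":92,"ty":-114,"tz":20,"turn":0},{"tx":114,"ty":-142,"tz":60,"turn":0},{"tx":114,"ty":-143,"tz":90,"turn":0}]' && python3 -m crank '[{"tx":0,"ty":0,"tz":10,"turn":0},{"tx":0,"ty":0,"tz":10,"turn":0}]'; python3 - <<'E'
from h import *
snap('scene','s4.png')
for c in ('scene','wrist'):
  if c=='wrist':snap(c)
  for q in ['pipette_grip','pipette_nose']: print(c,q,[(np.round(r['xyz'],4).tolist(),round(r['confidence'],2)) for r in ctrl.mark_of(c,q)][:3])
plan(.570,-.053,.0895,-.04)
im=cv2.imread('pics/s4.png')[130:330,150:400]; cv2.imwrite('pics/s4c.png',cv2.resize(im,None,fx=3,fy=3))
E
```

```text
time: 7.58
position: [0.5711, -0.0497, 0.1599]
tool_rot: [-3.138, 0.061, 0.0]
ft_force: [0.6, 0.2, -0.7]
grip_width: 0.315
grip_force: 10.0
time: 7.82
position: [0.5698, -0.0544, 0.1515]
tool_rot: [3.141, -0.071, -0.001]
ft_force: [-0.1, -0.4, -1.2]
grip_width: 0.322
grip_force: 10.0
scene pipette_grip [([0.5671, -0.057, 0.144], 0.78)]
scene pipette_nose [([0.4116, -0.0476, 0.1412], 0.92)]
wrist pipette_grip [([0.5716, -0.0549, 0.1431], 0.6)]
wrist pipette_nose []
at [ 0.5707 -0.0541  0.1528] yaw -0.045 tilt [ 0.002 -0.001 -1.   ] t 8.12 F [-0.6 -0.1 -1.5] w 27.4 gf 10.0
  tx,ty,tz [-0.9 -1.1 63.3] turn -0.05
```

View pics/s4c.png

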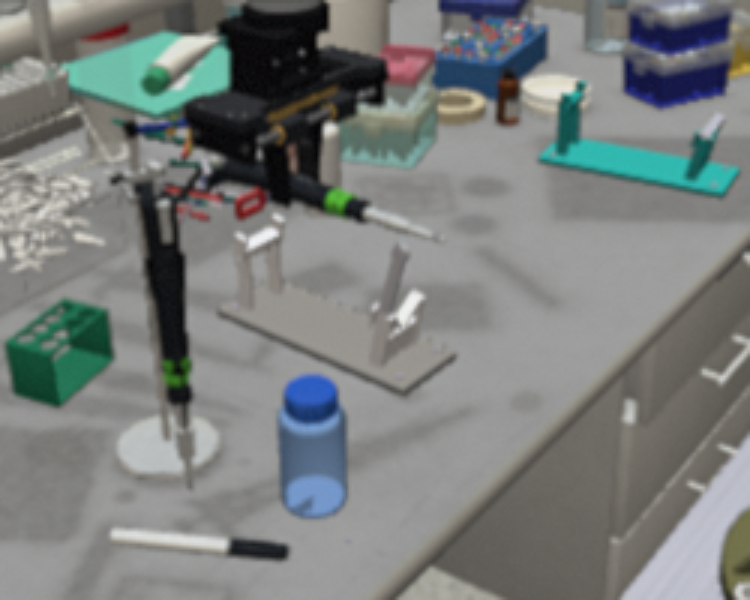

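The scene crop shows the pipette held level above the white cradle, with its nose tip at (440,240). The keeper stands at (395,275), clear of the nose.

```bash
python3 -m crank '[{"tx":0,"ty":-1,"tz":14,"turn":0},{"tx":0,"ty":-1,"tz":30,"turn":0},{"tx":0,"ty":-1,"tz":40,"turn":0},{"tx":0,"ty":-1,"tz":44,"turn":0},{"tx":0,"ty":-1,"tz":44,"turn":0}]' && python3 -m crank '[{"tx":0,"ty":0,"tz":2,"turn":0},{"tx":0,"ty":0,"tz":4,"turn":0},{"tx":0,"ty":0,"tz":6,"turn":0},{"tx":0,"ty":0,"tz":8,"turn":0},{"tx":0,"ty":0,"tz":10,"turn":0}]' - 4 && python3 -m crank '[{"tx":0,"ty":0,"tz":2,"turn":0},{"tx":0,"ty":0,"tz":4,"turn":0},{"tx":0,"ty":0,"tz":6,"turn":0},{"tx":0,"ty":0,"tz":7,"turn":0},{"tx":0,"ty":0,"tz":7,"turn":0}]'; python3 - <<'E'
from h import *
m,im,d=snap('scene','s5.png')
for c in ('scene','wrist'):
  if c=='wrist':snap(c,'w5.png')
  for q in ['pipette_grip','pipette_nose','cradle_notch']: print(c,q,[(np.round(r['xyz'],4).tolist(),round(r['confidence'],2)) for r in ctrl.mark_of(c,q)][:3])
plan(.570,-.053,.0895,-.04)
im=cv2.imread('pics/s5.png')[180:280,210:320]; cv2.imwrite('pics/s5c.png',cv2.resize(im,None,fx=6,fy=6,interpolation=cv2.INTER_CUBIC))
E
```

```text
time: 8.75
position: [0.57, -0.0526, 0.1071]
tool_rot: [-3.141, 0.069, 0.001]
ft_force: [0.4, -0.1, -0.4]
grip_width: 0.318
grip_force: 10.0
time: 9.38
position: [0.5701, -0.0527, 0.0974]
tool_rot: [3.141, -0.069, -0.0]
ft_force: [-0.1, 0.7, -0.9]
grip_width: 0.323
grip_force: 4.0
time: 10.0
position: [0.5704, -0.0526, 0.091]
tool_rot: [3.141, -0.069, 0.001]
ft_force: [-1.9, 0.8, 4.2]
grip_width: 0.32
grip_force: 4.0
scene pipette_grip [([0.5673, -0.0546, 0.0836], 0.76)]
scene pipette_nose [([0.4163, -0.0429, 0.0473], 0.71)]
scene cradle_notch [([0.3891, -0.5751, 0.0468], 0.75), ([0.4524, -0.0456, 0.0451], 0.61)]
wrist pipette_grip [([0.5693, -0.0538, 0.0775], 0.57)]
wrist pipette_nose []
wrist cradle_notch []
at [ 0.5705 -0.0526  0.0908] yaw -0.044 tilt [ 0.001 -0.    -1.   ] t 10.4 F [-1.4  0.8  4.7] w 28.4 gf 4.0
  tx,ty,tz [-0.5  0.4  1.3] turn -0.05
```

View pics/s5c.png

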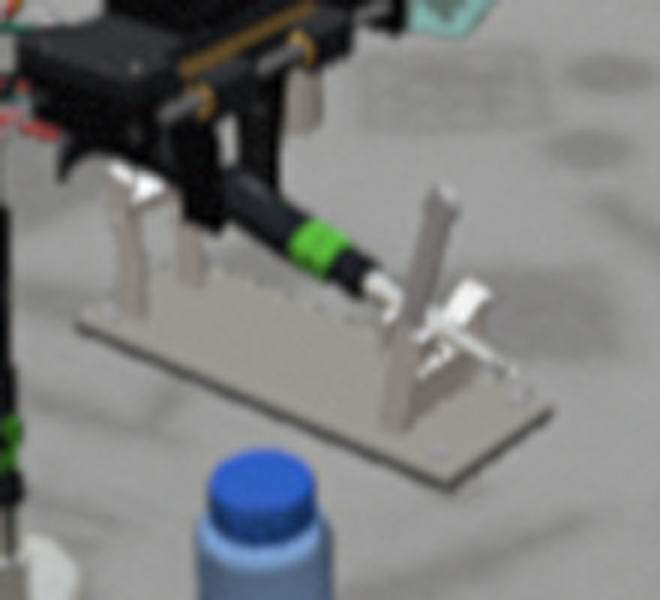

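The crop shows the pipette pitched nose-down, with its nose in the notch at (440,325) behind the upright keeper and its handle in the saddle. I'm releasing it now.

```bash
python3 -m crank '[{"tx":0,"ty":0,"tz":0,"turn":0},{"tx":0,"ty":0,"tz":0,"turn":0},{"tx":0,"ty":0,"tz":0,"turn":0},{"tx":0,"ty":0,"tz":0,"turn":0},{"tx":0,"ty":0,"tz":0,"turn":0}]' 50 && python3 -m crank '[{"tx":0,"ty":0,"tz":-15,"turn":0},{"tx":0,"ty":0,"tz":-45,"turn":0},{"tx":0,"ty":0,"tz":-90,"turn":0},{"tx":-25,"ty":0,"tz":-140,"turn":0},{"tx":-60,"ty":0,"tz":-160,"turn":0}]' && python3 -m crank '[{"tx":-20,"ty":0,"tz":0,"turn":0},{"tx":-50,"ty":0,"tz":0,"turn":0},{"tx":-60,"ty":0,"tz":0,"turn":0},{"tx":-60,"ty":0,"tz":0,"turn":0}]' 0; python3 - <<'E'
from h import *
for c in ('scene','wrist','top'):
  m,im,d=snap(c,c+'6.png')
  np.savez(c+'6',W=cloud(m,d))
  for q in ['pipette_grip','pipette_nose','keeper_tip','keeper_hinge']: print(c,q,[(np.round(r['xyz'],4).tolist(),round(r['confidence'],2)) for r in ctrl.mark_of(c,q)][:3])
plan(.44,.02,.25,-.04)
W=np.load('wrist6.npz')['W'];P=W[np.isfinite(W[...,2])]
P=P[(P[:,0]>.40)&(P[:,0]<.72)&(abs(P[:,1]+.05)<.05)&(P[:,2]>.035)]
for x in np.arange(.41,.68,.012):
    k=P[abs(P[:,0]-x)<.006]
    if len(k)>5: print(round(x,3),len(k),'y',np.percentile(k[:,1],[3,97]).round(4),'z95',np.percentile(k[:,2],95).round(4))
E
```

```text
time: 11.02
position: [0.5701, -0.0528, 0.0905]
tool_rot: [3.141, -0.069, -0.0]
ft_force: [-0.4, 0.7, 0.4]
grip_width: 0.572
grip_force: 0.0
time: 11.65
position: [0.5116, -0.0495, 0.2549]
tool_rot: [3.14, -0.068, 0.01]
ft_force: [-1.1, 0.0, 0.7]
grip_width: 0.569
grip_force: 0.0
time: 12.15
position: [0.4506, -0.0474, 0.2514]
tool_rot: [3.14, -0.07, 0.003]
ft_force: [-0.4, 0.5, 0.2]
grip_width: 0.206
grip_force: 0.0
scene pipette_grip [([0.4337, -0.0246, 0.1309], 0.7), ([0.5691, -0.0526, 0.0849], 0.57)]
scene pipette_nose [([0.4139, -0.0438, 0.0471], 0.63)]
scene keeper_tip [([0.419, -0.0464, 0.0455], 0.73), ([0.4347, -0.0236, 0.1329], 0.48), ([0.3862, -0.6124, 0.0672], 0.39)]
scene keeper_hinge [([0.4454, -0.0194, 0.0688], 0.58), ([0.3795, -0.5517, 0.0672], 0.4)]
wrist pipette_grip [([0.5706, -0.0541, 0.0794], 0.74)]
wrist pipette_nose [([0.4121, -0.0464, 0.0491], 0.67)]
wrist keeper_tip [([0.4344, -0.0285, 0.1301], 0.72)]
wrist keeper_hinge [([0.4469, -0.0215, 0.0696], 0.86)]
top pipette_grip [([0.57, -0.0547, 0.0796], 0.8), ([0.5441, -0.0383, 0.0565], 0.47)]
top pipette_nose [([0
[... 385 characters left out ...]
6
0.434 215 y [-0.0487 -0.0161] z95 0.1368
0.446 1272 y [-0.0687 -0.0217] z95 0.2828
0.458 2044 y [-0.0671 -0.0213] z95 0.2966
0.47 16666 y [-0.0984 -0.0272] z95 0.3457
0.482 41138 y [-0.0888 -0.0024] z95 0.3507
0.494 6708 y [-0.0729 -0.0157] z95 0.3263
0.506 305 y [-0.0622 -0.0393] z95 0.0802
0.518 359 y [-0.0634 -0.039 ] z95 0.0828
0.53 386 y [-0.0641 -0.0393] z95 0.0857
0.542 387 y [-0.0629 -0.0394] z95 0.0889
0.554 405 y [-0.0633 -0.0402] z95 0.0918
0.566 414 y [-0.0644 -0.0419] z95 0.0938
0.578 453 y [-0.0656 -0.0426] z95 0.0972
0.59 506 y [-0.0667 -0.0424] z95 0.1
0.602 571 y [-0.0688 -0.0429] z95 0.1018
0.614 1124 y [-0.0777 -0.0258] z95 0.1036
0.626 103 y [-0.0734 -0.0266] z95 0.0928
```

View pics/wrist6.png

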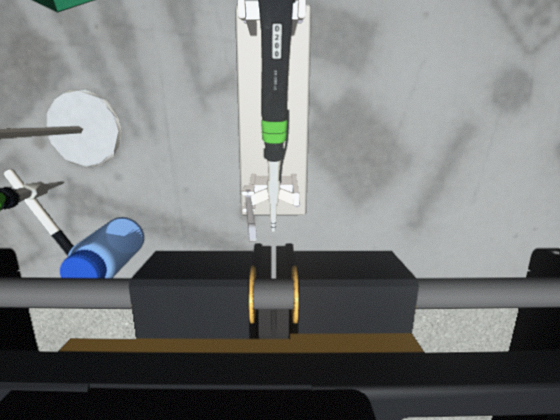

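The picture shows the released pipette lying in the saddle (275,30) and the notch (272,190). The keeper bar still stands on the left at (250,215) and the fingers are now closed. The fitted slope is about 0.22 and the lateral offset about 2 mm, so it is seated.

Next I move to the hinge side of the keeper and then sweep.

```bash
python3 -m crank '[{"tx":-7,"ty":-40,"tz":0,"turn":0},{"tx":-14,"ty":-82,"tz":10,"turn":0},{"tx":-14,"ty":-82,"tz":65,"turn":0},{"tx":-14,"ty":-82,"tz":118,"turn":0},{"tx":-14,"ty":-82,"tz":126,"turn":0}]' && python3 -m crank '[{"tx":0,"ty":0,"tz":0,"turn":0},{"tx":0,"ty":0,"tz":0,"turn":0}]';  python3 - <<'E'
from h import *
plan(.440,-.04,.124,-.04)
E
```

```text
time: 13.52
position: [0.4371, 0.0351, 0.1217]
tool_rot: [-3.14, 0.069, 0.011]
ft_force: [0.4, 0.8, -0.2]
grip_width: 0.001
grip_force: 0.0
time: 13.78
position: [0.4417, 0.0351, 0.1267]
tool_rot: [3.141, -0.07, 0.006]
ft_force: [0.7, -0.1, -0.3]
grip_width: 0.008
grip_force: 0.0
at [0.4417 0.0351 0.1267] yaw -0.045 tilt [ 0.004 -0.    -1.   ] t 13.78 F [ 0.7 -0.1 -0.3] w 0.7 gf 0.0
  tx,ty,tz [ 1.6 75.1  2.7] turn -0.05
```

```bash
python3 -m crank '[{"tx":0,"ty":20,"tz":0,"turn":0},{"tx":0,"ty":35,"tz":2,"turn":0},{"tx":0,"ty":50,"tz":2,"turn":0},{"tx":0,"ty":65,"tz":2,"turn":0},{"tx":0,"ty":76,"tz":2,"turn":0}]' && python3 -m crank '[{"tx":0,"ty":6,"tz":0,"turn":0},{"tx":1,"ty":14,"tz":0,"turn":0},{"tx":2,"ty":22,"tz":0,"turn":0},{"tx":3,"ty":30,"tz":0,"turn":0},{"tx":3,"ty":34,"tz":0,"turn":0}]';  python3 - <<'E'
from h import *
snap('scene','s7.png')
plan(.445,-.078,.092,-.04)
im=cv2.imread('pics/s7.png')[180:280,210:320]; cv2.imwrite('pics/s7c.png',cv2.resize(im,None,fx=6,fy=6,interpolation=cv2.INTER_CUBIC))
E
```

```text
time: 14.4
position: [0.4365, -0.0418, 0.1226]
tool_rot: [3.141, -0.071, 0.0]
ft_force: [0.3, -0.4, 0.2]
grip_width: 0.005
grip_force: 0.1
time: 15.02
position: [0.4381, -0.0755, 0.1225]
tool_rot: [3.141, -0.07, -0.0]
ft_force: [-0.1, -0.1, -0.1]
grip_width: 0.004
grip_force: 0.0
at [ 0.438  -0.0759  0.1225] yaw -0.045 tilt [-0. -0. -1.] t 15.07 F [ 0.1 -0.6 -0.8] w 0.7 gf 0.0
  tx,ty,tz [ 7.1  1.8 30.5] turn -0.06
```

View pics/s7c.png

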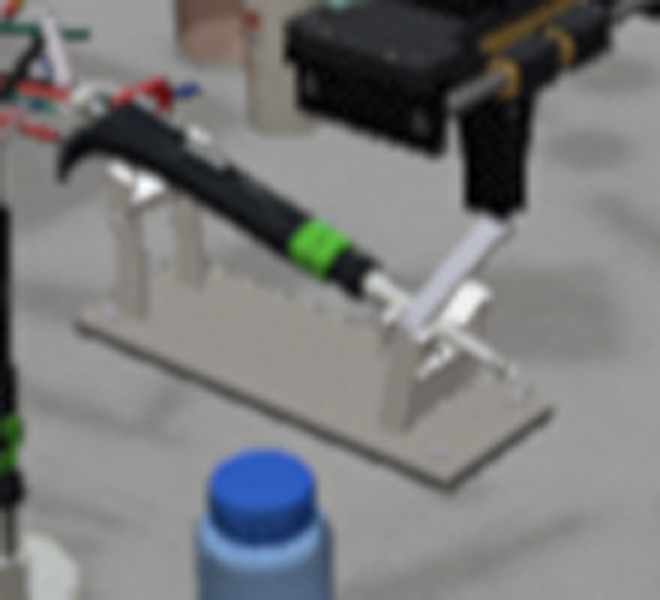

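The crop shows the bar tilted about halfway, with its tab at (490,230) right under the closed fingers. I'm pressing it down now.

```bash
python3 -m crank '[{"tx":2,"ty":2,"tz":8,"turn":0},{"tx":5,"ty":4,"tz":16,"turn":0},{"tx":7,"ty":4,"tz":23,"turn":0},{"tx":7,"ty":4,"tz":28,"turn":0},{"tx":7,"ty":4,"tz":31,"turn":0}]' && python3 -m crank '[{"tx":0,"ty":0,"tz":1,"turn":0},{"tx":0,"ty":0,"tz":2,"turn":0},{"tx":0,"ty":0,"tz":3,"turn":0},{"tx":0,"ty":0,"tz":3,"turn":0}]'
```

```text
time: 15.7
position: [0.4447, -0.079, 0.0911]
tool_rot: [-3.141, 0.069, 0.001]
ft_force: [-0.5, -0.4, 0.4]
grip_width: 0.004
grip_force: 0.5
time: 16.2
position: [0.4451, -0.0791, 0.09]
tool_rot: [3.14, -0.069, -0.0]
ft_force: [-5.0, 1.2, 12.6]
grip_width: 0.004
grip_force: 5.8
```

```bash
python3 -m crank '[{"tx":0,"ty":0,"tz":-10,"turn":0},{"tx":0,"ty":0,"tz":-40,"turn":0},{"tx":0,"ty":0,"tz":-90,"turn":0},{"tx":-20,"ty":10,"tz":-140,"turn":0},{"tx":-30,"ty":30,"tz":-160,"turn":0}]';python3 -m crank '[{"tx":0,"ty":50,"tz":0,"turn":0},{"tx":0,"ty":90,"tz":0,"turn":0},{"tx":0,"ty":90,"tz":0,"turn":0}]'; python3 - <<'E'
from h import *
for c in ('scene','wrist'):
  m,im,d=snap(c,c+'8.png'); W=cloud(m,d)
  for q in ['pipette_grip','pipette_nose','keeper_tip','keeper_hinge']: print(c,q,[(np.round(r['xyz'],4).tolist(),round(r['confidence'],2)) for r in ctrl.mark_of(c,q)][:2])
  P=W[np.isfinite(W[...,2])]
  K=P[(abs(P[:,0]-.446)<.008)&(P[:,1]>-.095)&(P[:,1]<-.01)&(P[:,2]>.06)&(P[:,2]<.12)]
  for y in np.arange(-.09,-.01,.01):
    k=K[abs(K[:,1]-y)<.005]
    if len(k)>2: print('bar',round(y,3),len(k),np.median(k[:,2]).round(4),k[:,2].max().round(4))
a=cv2.imread('pics/scene8.png')[180:280,210:320]; cv2.imwrite('pics/s8c.png',cv2.resize(a,None,fx=6,fy=6,interpolation=cv2.INTER_CUBIC))
E
```

```text
time: 16.82
position: [0.4144, -0.1078, 0.2521]
tool_rot: [3.138, -0.067, 0.008]
ft_force: [1.6, 0.1, -0.1]
grip_width: 0.003
grip_force: 0.0
time: 17.2
position: [0.4087, -0.201, 0.2486]
tool_rot: [3.14, -0.079, 0.0]
ft_force: [0.2, 0.8, -0.7]
grip_width: 0.003
grip_force: 0.0
scene pipette_grip [([0.5684, -0.0511, 0.0825], 0.58), ([0.392, 0.1484, 0.005], 0.23)]
scene pipette_nose [([0.4152, -0.0445, 0.0481], 0.93)]
scene keeper_tip [([0.39, -0.6134, 0.0661], 0.62), ([0.4447, -0.0815, 0.0712], 0.41)]
scene keeper_hinge [([0.4472, -0.0229, 0.0685], 0.66), ([0.3781, -0.554, 0.0682], 0.44)]
bar -0.09 4 0.0692 0.0703
bar -0.08 10 0.0693 0.0712
bar -0.07 11 0.0695 0.0718
bar -0.06 11 0.0692 0.0706
bar -0.05 12 0.0687 0.071
bar -0.04 11 0.0696 0.0722
bar -0.03 15 0.0697 0.0725
bar -0.02 21 0.0679 0.0728
wrist pipette_grip [([0.5704, -0.0491, 0.0799], 0.63), ([0.4445, -0.0831, 0.0686], 0.47)]
wrist pipette_nose [([0.4139, -0.0447, 0.0472], 0.9), ([0.4508, -0.0492, 0.0488], 0.59)]
wrist keeper_tip [([0.4416, -0.0808, 0.0718], 0.73), ([0.5425, -0.0367, 0.0602], 0.35)]
wrist keeper_hinge [([0.4468, -0.0201, 0.0707], 0.86)]
bar -0.09 79 0.0708 0.0733
bar -0.08 136 0.0714 0.074
bar -0.07 159 0.0709 0.0737
bar -0.06 136 0.0712 0.0739
bar -0.05 147 0.071 0.0741
bar -0.04 137 0.071 0.0736
bar -0.03 150 0.0709 0.0745
bar -0.02 128 0.0707 0.074
```

View pics/s8c.png

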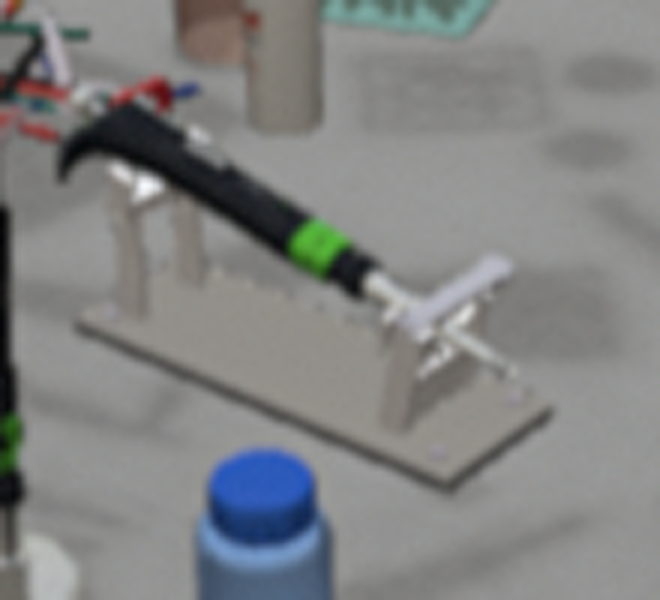

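The crop shows the bar lying shut across the nose from (410,320) to (500,265). In depth it is level to within 1 mm, and the pipette is still seated.

```bash
python3 -c "
from bench import ctrl
print(ctrl.close_job())"
```

```text
the job is handed in; nothing more can be done
None
```

The job is handed in: the pipette lies released in both cradle supports, the keeper bar is shut across the nose, and the arm is clear; no verdict came back.

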